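# Sort potted speed controllers by weight into test dock and rework tray

### The job

Three sealed speed controllers came from potting, and some got too little resin: feel the weight of each one. Those of 250 g or more go into the test dock, one to a bay, slid in under the roof with the two-socket end first until they stop; lay the lighter ones flat and side by side in the red rework tray. Do not drop or ram them, and leave the glue bottle, the tape and the cutters where they are.

Things in the scene. Friction and masses are not known exactly. Their poses are not given: they have to be found in the camera images.
- controller_1: one of three look-alike speed controllers: sealed black case 98 (x) x 50 (y) x 26 (z) mm, label on top. Two round sockets stick out 20 mm at the +x end, one 12 mm at the -x end. Origin on the underside, 45 mm behind the case's +x face. Weight hidden, 100 to 400 g in any run whatever its number. Starts flat on the pad, +x roughly away from the robot; grip across its width
- controller_2: one of three look-alike speed controllers: sealed black case 98 (x) x 50 (y) x 26 (z) mm, label on top. Two round sockets stick out 20 mm at the +x end, one 12 mm at the -x end. Origin on the underside, 45 mm behind the case's +x face. Weight hidden, 100 to 400 g in any run whatever its number. Starts flat on the pad, +x roughly away from the robot; grip across its width
- controller_3: one of three look-alike speed controllers: sealed black case 98 (x) x 50 (y) x 26 (z) mm, label on top. Two round sockets stick out 20 mm at the +x end, one 12 mm at the -x end. Origin on the underside, 45 mm behind the case's +x face. Weight hidden, 100 to 400 g in any run whatever its number. Starts flat on the pad, +x roughly away from the robot; grip across its width
- dock: test dock, fixed: aluminium plate 180 (x) x 262 (y) mm with three grey slide beds along x, 86 mm apart, and a grey housing with green lamps, 64 mm high, along its back (+x). Origin under its centre at bench height; +x is the way the controllers slide in, away from the open front; yaw varies. All bays are empty at the start
- dock_beds: the dock's three flat slide beds, 46 mm wide, tops 14 mm over the bench, from 116 mm before each bay's stop to the stop. Over the last 18 mm before the stop a shroud roofs the bay, 54 mm wide and 32 mm high inside; side guides flare to 64 mm at 31 mm before the stop. So lay a controller down with its face some 35 mm short, then slide it in. Frame as the dock's
- bay_1 (a point): left (+y) bay's stop: where the middle of the case's +x face comes when it is home, on the bay's centre line at bed height. Axes as the dock's
- bay_2 (a point): middle bay's stop: where the middle of the case's +x face comes when it is home, on the bay's centre line at bed height. Axes as the dock's
- bay_3 (a point): right (-y) bay's stop: where the middle of the case's +x face comes when it is home, on the bay's centre line at bed height. Axes as the dock's
- tray: red rework tray, fixed, empty: 176 (x) x 296 (y) mm outside, walls 4 mm thick and 30 mm high over the bench, floor 10 mm over the bench. Origin under its centre at bench height. Three controllers fit side by side with their length along its x, 86 mm apart
- pad: dark grey foam pad, fixed, 170 x 270 x 10 mm, on which the controllers lie at the start; origin under its centre. Pad, dock and tray change places from run to run
- glue: small red glue bottle with black tip, 34 mm across, 93 mm tall, standing behind the work, origin under its centre; not to be moved
- tape: roll of yellow tape, 66 mm across, 19 mm high, lying behind the work, origin under its centre; not to be moved
- cutters: black side cutters, 119 mm long, 12 mm high, lying behind the work, origin under the centre; not to be moved
Mind the look-alikes: they are no part of the job. Leave any purple look-alike of the controller_3 alone.

How it is judged:
At the end, for the whole second after the job is handed in: Each controller lies still and level: either home in a bay (two-socket end first, face within 4 mm of the stop) and weighing at least 250 g, or flat on the tray's floor, away from its rim, and weighing less. Within 25 g of 250 g either place counts (((((x of bay_1 in the frame of controller_1 between 0.041 and 0.05 m and y of bay_1 in the frame of controller_1 between -0.005 and 0.005 m and z of bay_1 in the frame of controller_1 between -0.004 and 0.004 m and angle between the x axis of controller_1 and the x axis of dock, either way round below 0.1 rad) or (x of bay_2 in the frame of controller_1 between 0.041 and 0.05 m and y of bay_2 in the frame of controller_1 between -0.005 and 0.005 m and z of bay_2 in the frame of controller_1 between -0.004 and 0.004 m and angle between the x axis of controller_1 and the x axis of dock, either way round below 0.1 rad) or (x of bay_3 in the frame of controller_1 between 0.041 and 0.05 m and y of bay_3 in the frame of controller_1 between -0.005 and 0.005 m and z of bay_3 in the frame of controller_1 between -0.004 and 0.004 m and angle between the x axis of controller_1 and the x axis of dock, either way round below 0.1 rad)) and contact force between controller_1 and dock_beds above 2.2 N) or (x of controller_1 in the frame of tray between -0.05 and 0.05 m and y of controller_1 in the frame of tray between -0.122 and 0.122 m and z of controller_1 in the frame of tray between 0.006 and 0.014 m and contact force between controller_1 and tray between 0.4 and 2.7 N)) and angle between each of controller_1, controller_2, controller_3's own z axis and vertical below 0.06 rad and linear speed of each of controller_1, controller_2, controller_3 below 0.02 m/s and ((((x of bay_1 in the frame of controller_2 between 0.041 and 0.05 m and y of bay_1 in the frame of controller_2 between -0.005 and 0.005 m and z of bay_1 in the frame of controller_2 between -0.004 and 0.004 m and angle between the x axis of controller_2 and the x axis of dock, either way round below 0.1 rad) or (x of bay_2 in the frame of controller_2 between 0.041 and 0.05 m and y of bay_2 in the frame of controller_2 between -0.005 and 0.005 m and z of bay_2 in the frame of controller_2 between -0.004 and 0.004 m and angle between the x axis of controller_2 and the x axis of dock, either way round below 0.1 rad) or (x of bay_3 in the frame of controller_2 between 0.041 and 0.05 m and y of bay_3 in the frame of controller_2 between -0.005 and 0.005 m and z of bay_3 in the frame of controller_2 between -0.004 and 0.004 m and angle between the x axis of controller_2 and the x axis of dock, either way round below 0.1 rad)) and contact force between controller_2 and dock_beds above 2.2 N) or (x of controller_2 in the frame of tray between -0.05 and 0.05 m and y of controller_2 in the frame of tray between -0.122 and 0.122 m and z of controller_2 in the frame of tray between 0.006 and 0.014 m and contact force between controller_2 and tray between 0.4 and 2.7 N)) and ((((x of bay_1 in the frame of controller_3 between 0.041 and 0.05 m and y of bay_1 in the frame of controller_3 between -0.005 and 0.005 m and z of bay_1 in the frame of controller_3 between -0.004 and 0.004 m and angle between the x axis of controller_3 and the x axis of dock, either way round below 0.1 rad) or (x of bay_2 in the frame of controller_3 between 0.041 and 0.05 m and y of bay_2 in the frame of controller_3 between -0.005 and 0.005 m and z of bay_2 in the frame of controller_3 between -0.004 and 0.004 m and angle between the x axis of controller_3 and the x axis of dock, either way round below 0.1 rad) or (x of bay_3 in the frame of controller_3 between 0.041 and 0.05 m and y of bay_3 in the frame of controller_3 between -0.005 and 0.005 m and z of bay_3 in the frame of controller_3 between -0.004 and 0.004 m and angle between the x axis of controller_3 and the x axis of dock, either way round below 0.1 rad)) and contact force between controller_3 and dock_beds above 2.2 N) or (x of controller_3 in the frame of tray between -0.05 and 0.05 m and y of controller_3 in the frame of tray between -0.122 and 0.122 m and z of controller_3 in the frame of tray between 0.006 and 0.014 m and contact force between controller_3 and tray between 0.4 and 2.7 N))); the robot touches nothing.
It fails at once if a controller is rammed into or pressed on the dock or tray with over 60 N (contact force between any of controller_1, controller_2, controller_3 and dock above 60 N or contact force between any of controller_1, controller_2, controller_3 and tray above 60 N).
It fails at once if a controller is let fall (out of the fingers and faster than 0.5 m/s, a drop of about 15 mm) ((contact force between controller_1 and the fingers below 0.1 N and linear speed of controller_1 above 0.5 m/s) or (contact force between controller_2 and the fingers below 0.1 N and linear speed of controller_2 above 0.5 m/s) or (contact force between controller_3 and the fingers below 0.1 N and linear speed of controller_3 above 0.5 m/s)).
It fails at once if the red glue bottle is moved by more than 20 mm (distance of glue from where it was at the start of the episode above 0.02 m).
It fails at once if the yellow tape roll is moved by more than 20 mm (distance of tape from where it was at the start of the episode above 0.02 m).
It fails at once if the black cutters is moved by more than 20 mm (distance of cutters from where it was at the start of the episode above 0.02 m).
It also fails if it takes over 72 s, if anything falls off the work surface, if the arm or the gripper's body presses on something with over 40 N, if the wrist force passes 120 N, or if a joint passes its speed limit or range.

### The arm

A 6-joint arm with a two-finger parallel gripper is mounted at the origin on a cart in front of the work surface, level with it; the furniture and walls round the work are solid. World frame = base frame: x ahead of the robot, y to its left, z up, the work surface at z = 0. Lengths are in m, angles in rad, forces in N, time in s.
With the tool pointing down it reaches from about 0.275 to 0.975 m from the base axis. Payload 8.4 kg.
Tool frame: the origin (TCP) lies midway between the tips of the shut fingers; the grasp point (between the pads) lies 19 mm behind it; z points along the fingers, x is the direction in which the jaws open and shut, and the axes are right-handed (so a half turn about z gives the same grasp; the last joint's range is limited). The gripper opens to 92 mm and grips with 3 to 60 N. Pads are 20 mm wide; open, the fingers measure 128 mm over their backs; the gripper's body (75 mm by 189 mm) begins 69 mm behind the grasp point.
Start: joints at [-1.268, 0.353, 1.633, -0, 1.155, -0.002], TCP at [0.188, -0.596, 0.215] pointing down, gripper open.
Joint ranges: [-2.63, 2.63], [-0.92, 2.1], [0.06, 2.66], [-1.3, 4.44], [0, 2.69], [-3.02, 3.02]. Speed limits (rad/s): [2.22, 2.22, 2.79, 3.14, 3.14, 3.14].

### API

Orientations are given as a 3x3 rotation matrix whose columns are the frame's x, y, z axes.
In Python, from cell import manip, snapshot, camera_info, look_for, regions_of, landmark_of gives the robot as it stands.
- The arm moves only by the tool apply_moves, never from a script. Its argument "targets" is a list of rows, each a list of 7 numbers: the shift along the tool's x, y, z in cm, then the turn, a rotation vector about the tool's x, y, z in rad, then the gripper's target within -1 to 1 (shut at 1, half-way at 0, fully open at -1). A call has 1 to 10 rows; each row is the pose to reach, as a shift and turn from the pose commanded when the call began, along the tool's axes at that moment; what a row does not reach only later rows make up. A row lasts 1/12 s, in which the tool goes at most 41.7 mm and 7.16 degrees, less where a joint would pass 70% of its speed; a pose out of reach is approached as far as the arm can. A call with a gripper value outside its range is refused whole. The fingers move at their own pace and stop on an object; "grip_force" is the grip in N (left out, the last holds). Time passes only in rows, so rows that repeat a pose let the fingers close. It gives the time, the measured TCP pose, the force and the opening at its end, in the units of the state.
- manip.read_state(): the state, without advancing time (a new reading comes with each control period).
- snapshot(name): name is "side" or "top" or "wrist"; returns the picture (420x560x3 uint8, red, green, blue); there is no depth.
- camera_info(name): a dict with "camera_matrix" (3x3 intrinsics, pixels), "extrinsics" (4x4, takes a point from camera to world coordinates). Camera axes: x right, y up, looking along -z (the intrinsics and any distortion apply to the point x, -y, -z); pixel columns grow to the right and rows downward; lengths in m; the calibration is good to about 2 mm. A picture is of the moment at which its call begins: read the wrist's pose just before it. camera_info takes no time and is no camera call; for the wrist camera it gives the pose at the moment of the call.
- manip.close_job(): hands the job in, once; it reports no verdict.
Trained networks look in the newest picture that a camera, given by its name, has taken for a name from the list of things; names that differ only in an ending like _2 or _b are one class to them, and where a whole thing is asked for, a point or a joint stands for the part that bears it (a point fixed in the world has none). Each returns a list of dicts, best first, with "conf" (0 to 1); they miss things now and then, are a little off and sometimes report something else, mostly with a low value. They report only what shows in the picture. A call takes as long as a camera call. They do not tell look-alikes from the thing itself.
- look_for(camera, query): "box" ([left, top, right, bottom] in pixels, round what is visible of it).
- regions_of(camera, query): "pixels" (420x560 bool, what is visible of it) and "box" ([left, top, right, bottom] in pixels, round what is visible of it).
- landmark_of(camera, query): "uv" ([column, row] in pixels: a listed point, or the origin of a listed thing).
The state is a dict: "time": time; "joints": joint angles; "dq": joint speeds; "joint_efforts": joint torques, N m; "ee_pos": TCP position; "ee_rot": TCP orientation; "wrist_force": force on the tool from outside, world axes, zero at the start; "moment": the same for the moment, N m; "finger_gap": opening from 0.0 (shut) to 1.0 (fully open).
Only numpy, scipy, OpenCV 4.12 (cv2) and the standard library are available. Lean on these libraries where they do the work, as an engineer would, in place of code of your own. Each camera call takes 0.05 s, during which the arm holds its last target. There are 200 camera calls.

## Working session

There is one attempt and no reset: what is moved stays moved. The work goes in short steps, Python scripts to look and compute and a tool call to move; the robot and the scene stay as the last step left them, time stands still between calls to the robot, and variables do not carry over. Pictures are saved under pics/ and viewed, about 8 in all and at most 12, crops included, and the job is handed in when it is done.

Besides the shell and the picture viewer there is one more tool, called after "Call:" by a JSON object that holds its "name" and its "arguments". apply_moves: Moves the arm, as the interface text tells. Its arguments: {"type":"object","properties":{"targets":{"type":"array"},"grip_force":{"type":"number"}},"required":["targets"]}

```bash
mkdir -p pics; ls; cat > h.py <<'E'
import numpy as np, cv2
from cell import manip, snapshot, camera_info, look_for, regions_of, landmark_of
def ray(cam,uv,z):
    ci=camera_info(cam);K=np.array(ci["camera_matrix"]);E=np.array(ci["extrinsics"])
    d=np.linalg.solve(K,[uv[0],uv[1],1.0]);d=np.array([d[0],-d[1],-d[2]])
    w=E[:3,:3]@d;o=E[:3,3];return o+w*(z-o[2])/w[2]
def proj(cam,P):
    ci=camera_info(cam);K=np.array(ci["camera_matrix"]);E=np.linalg.inv(np.array(ci["extrinsics"]))
    p=E[:3,:3]@np.asarray(P,float)+E[:3,3];q=K@np.array([p[0],-p[1],-p[2]]);return q[:2]/q[2]
def save(n,im): cv2.imwrite("pics/"+n+".png",im[:,:,::-1])
E
python3 - <<'E'
from h import *
print(camera_info("top").keys())
s=manip.read_state();print({k:np.round(v,3).tolist() for k,v in s.items()})
im=snapshot("top");im2=snapshot("side")
save("top0",im)
for q,z in [("controller_1",.036),("dock",.0),("tray",0),("pad",0),("glue",0),("tape",0),("cutters",0)]:
    for r in regions_of("top",q):
        c,(w,h),a=cv2.minAreaRect(np.argwhere(r["pixels"])[:,::-1].astype(np.float32))
        print(q,round(r["conf"],2),np.round(r["box"]),np.round(ray("top",c,z),3),round(w),round(h),round(a,1))
for q,z in [("controller_1",.01),("dock",0),("tray",0),("pad",0),("bay_1",.014),("bay_2",.014),("bay_3",.014)]:
    for r in landmark_of("top",q): print(q,round(r["conf"],2),np.round(r["uv"]),np.round(ray("top",r["uv"],z),3))
E
```

```text
pics
dict_keys(['camera_matrix', 'extrinsics'])
{'time': 0.0, 'joints': [-1.268, 0.354, 1.634, -0.0, 1.155, -0.002], 'dq': [-0.002, -0.0, 0.001, 0.0, -0.001, -0.001], 'joint_efforts': [0.001, -59.384, -33.422, 0.07, 0.023, -0.0], 'ee_pos': [0.187, -0.596, 0.214], 'ee_rot': [[0.3, -0.954, -0.0], [-0.954, -0.3, 0.001], [-0.001, 0.0, -1.0]], 'wrist_force': [-0.151, -0.256, -0.087], 'moment': [0.001, 0.072, -0.019], 'finger_gap': 1.002}
controller_1 0.95 [118. 213. 146. 254.] [0.497 0.405 0.036] 43 21 78.7
controller_1 0.86 [174. 210. 198. 254.] [0.505 0.242 0.036] 41 17 90.0
controller_1 0.6 [150. 211. 172. 253.] [0.506 0.315 0.036] 43 20 80.5
controller_1 0.56 [334. 278. 370. 299.] [ 0.349 -0.222  0.036] 38 17 9.5
controller_1 0.23 [222. 195. 320. 271.] [0.512 0.008 0.036] 94 70 9.9
dock 0.69 [219. 194. 320. 270.] [0.512 0.006 0.   ] 93 68 9.0
tray 0.95 [344. 181. 451. 256.] [ 0.547 -0.361  0.   ] 108 67 2.0
pad 0.87 [114. 204. 209. 262.] [0.505 0.328 0.   ] 93 58 -0.0
glue 0.46 [326. 135. 337. 148.] [ 0.767 -0.18   0.   ] 13 12 90.0
tape 0.63 [185. 134. 208. 158.] [0.755 0.22  0.   ] 
[... 483 characters left out ...]
 0.75 [303. 229.] [ 0.51  -0.088  0.   ]
tray 0.57 [396. 213.] [ 0.556 -0.36   0.   ]
pad 0.82 [162. 231.] [0.508 0.32  0.   ]
pad 0.2 [163. 231.] [0.509 0.318 0.   ]
bay_1 0.81 [302. 231.] [ 0.505 -0.085  0.014]
bay_1 0.67 [274. 219.] [ 0.54  -0.003  0.014]
bay_1 0.59 [273. 233.] [0.5   0.    0.014]
bay_1 0.58 [244. 217.] [0.547 0.083 0.014]
bay_2 0.81 [302. 231.] [ 0.505 -0.085  0.014]
bay_2 0.67 [274. 219.] [ 0.54  -0.003  0.014]
bay_2 0.59 [273. 233.] [0.5   0.    0.014]
bay_2 0.58 [244. 217.] [0.547 0.083 0.014]
bay_3 0.81 [302. 231.] [ 0.505 -0.085  0.014]
bay_3 0.67 [274. 219.] [ 0.54  -0.003  0.014]
bay_3 0.59 [273. 233.] [0.5   0.    0.014]
bay_3 0.58 [244. 217.] [0.547 0.083 0.014]
```

View pics/top0.png

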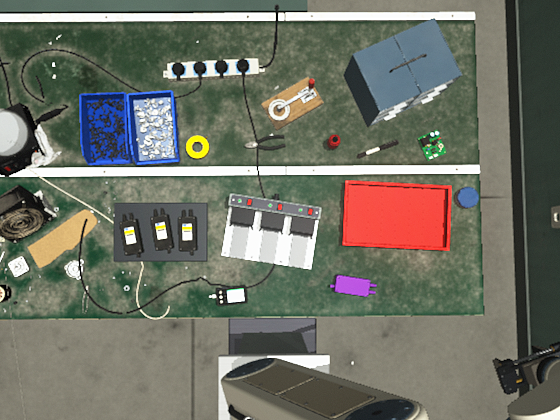

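The view shows three black controllers on the pad at (131,233), (161,231) and (187,231). The dock is at (270,232), slightly turned, with its back up. The tray is at (397,215), and the purple look-alike at (353,286) is to be left alone. The black phone-like box at (231,296), the cutters (264,143) and the dock's black housings are not targets. I'll move over the dock to get a close look.

Call:
{"name": "apply_moves", "arguments": {"targets": [[-30,-22,-9,0,0,0,-0.3],[-30,-22,-9,0,0,0,-0.3],[-30,-22,-9,0,0,0,-0.3],[-30,-22,-9,0,0,0,-0.3],[-30,-22,-9,0,0,0,-0.3],[-30,-22,-9,0,0,0,-0.3],[-30,-22,-9,0,0,0,-0.3],[-30,-22,-9,0,0,0,-0.3],[-30,-22,-9,0,0,0,-0.3],[-30,-22,-9,0,0,0,-0.3]], "grip_force": 30}}

```text
time: 1.63
ee_pos: [0.3087, -0.24, 0.3062]
ee_rot: [[0.303, -0.953, 0.003], [-0.953, -0.303, 0.0], [0.001, -0.003, -1.0]]
wrist_force: [1.6, -0.5, 0.3]
finger_gap: 0.651
```

Call:
{"name": "apply_moves", "arguments": {"targets": [[-20,-15,-6,0,0,0.3,-0.3],[-20,-15,-6,0,0,0.3,-0.3],[-20,-15,-6,0,0,0.3,-0.3],[-20,-15,-6,0,0,0.3,-0.3],[-20,-15,-6,0,0,0.3,-0.3],[-20,-15,-6,0,0,0.3,-0.3],[-20,-15,-6,0,0,0.3,-0.3],[-20,-15,-6,0,0,0.3,-0.3],[-20,-15,-6,0,0,0.3,-0.3]]}}

```text
time: 2.38
ee_pos: [0.3909, -0.0075, 0.3647]
ee_rot: [[0.008, -1.0, 0.0], [-1.0, -0.008, -0.0], [0.0, -0.0, -1.0]]
wrist_force: [-0.2, -0.1, 0.3]
finger_gap: 0.646
```

```bash
python3 - <<'E'
from h import *
s=manip.read_state();print({k:np.round(v,3).tolist() for k,v in s.items() if k in("time","ee_pos","ee_rot","wrist_force","finger_gap")})
ci=camera_info("wrist");print(np.round(ci["camera_matrix"],1).tolist(),np.round(ci["extrinsics"],3).tolist())
im=snapshot("wrist");save("w1",im)
for q in ["bay_1","dock"]:
    for r in landmark_of("wrist",q): print(q,round(r["conf"],2),np.round(r["uv"],1),np.round(ray("wrist",r["uv"],.014 if q!="dock" else 0),4))
E
```

```text
{'time': 2.383, 'ee_pos': [0.391, -0.007, 0.365], 'ee_rot': [[0.008, -1.0, 0.0], [-1.0, -0.008, -0.0], [0.0, -0.0, -1.0]], 'wrist_force': [-0.175, -0.106, 0.308], 'finger_gap': 0.646}
[[311.8, 0.0, 273.0], [0.0, 311.8, 215.7], [0.0, 0.0, 1.0]] [[0.01, 0.961, 0.277, 0.468], [-1.0, 0.01, 0.003, -0.007], [0.0, -0.277, 0.961, 0.534], [0.0, 0.0, 0.0, 1.0]]
bay_1 0.91 [323.3  92.5] [ 0.5177 -0.0874  0.014 ]
bay_1 0.56 [266.6  82.4] [0.5317 0.0009 0.014 ]
dock 0.63 [265.1 105. ] [0.4995 0.0031 0.    ]
```

View pics/w1.png

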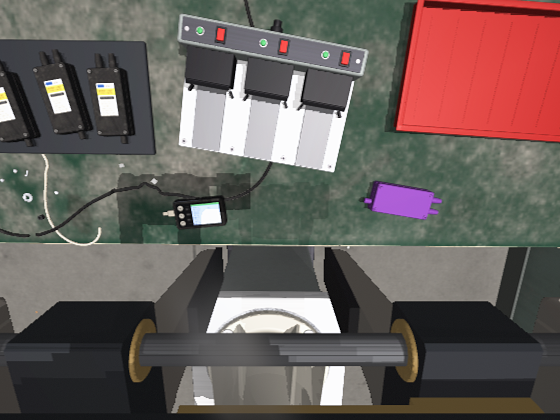

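The wrist view shows the dock (beds at about 210, 262 and 312, row 120), the controllers at the left edge, the tray at upper right and the purple decoy at (403,200). I'll get one closer view covering both dock and pad.

Call:
{"name": "apply_moves", "arguments": {"targets": [[-20,-3,10,0,0,0,-0.3],[-20,-3,10,0,0,0,-0.3],[-20,-3,10,0,0,0,-0.3],[-20,-3,10,0,0,0,-0.3],[-20,-3,10,0,0,0,-0.3],[-20,-3,10,0,0,0,-0.3],[-20,-3,10,0,0,0,-0.3],[-20,-3,10,0,0,0,-0.3],[-20,-3,10,0,0,0,-0.3]]}}

```text
time: 3.28
ee_pos: [0.4197, 0.1904, 0.2649]
ee_rot: [[0.003, -1.0, -0.0], [-1.0, -0.003, -0.001], [0.001, 0.0, -1.0]]
wrist_force: [-0.2, -0.7, 0.4]
finger_gap: 0.649
```

```bash
python3 - <<'E'
from h import *
s=manip.read_state();print(s["time"],s["ee_pos"],s["wrist_force"])
im=snapshot("wrist");np.save("w2.npy",im);ci=camera_info("wrist");np.savez("w2c.npz",K=ci["camera_matrix"],E=ci["extrinsics"])
for q,z in [("controller_1",.01),("bay_1",.014),("dock",0),("pad",0)]:
    for r in landmark_of("wrist",q): print(q,round(r["conf"],2),np.round(r["uv"],1),np.round(ray("wrist",r["uv"],z),4))
for r in regions_of("wrist","controller_1"):
    c,wh,a=cv2.minAreaRect(np.argwhere(r["pixels"])[:,::-1].astype(np.float32)); print(round(r["conf"],2),np.round(r["box"]),np.round(c,1),np.round(wh,1),round(a,1),np.round(ray("wrist",c,.036),4))
save("w2",cv2.resize(im[:260,:],(800,371),interpolation=cv2.INTER_CUBIC))
E
```

```text
3.2833 [0.41970927 0.19038402 0.26485837] [-0.21683275 -0.68793195  0.385936  ]
controller_1 0.93 [177.6 110.8] [0.5158 0.3133 0.01  ]
controller_1 0.93 [556.3 232.9] [ 0.3515 -0.2184  0.01  ]
controller_1 0.83 [228.2 122.4] [0.5017 0.2485 0.01  ]
controller_1 0.7 [108.9 126.8] [0.4955 0.4049 0.01  ]
bay_1 0.86 [420.   98.4] [0.532  0.0042 0.014 ]
bay_1 0.7 [355.6  89.9] [0.5417 0.0865 0.014 ]
bay_1 0.56 [486.3 108.7] [ 0.52   -0.0821  0.014 ]
dock 0.88 [412.9 119.4] [0.5069 0.0042 0.    ]
0.8 [209.  62. 253. 172.] [229.9 116.3] [108.2  42.2] 87.8 [0.5083 0.2434 0.036 ]
0.78 [142.  58. 202. 170.] [171.4 113.5] [110.7  44.4] 76.5 [0.5112 0.3143 0.036 ]
0.67 [518. 212. 559. 254.] [539.9 231.5] [43.  37.6] 7.1 [ 0.3625 -0.1698  0.036 ]
0.66 [ 68.  70. 139. 177.] [102.2 123.1] [111.9  48. ] 72.8 [0.4996 0.4001 0.036 ]
```

View pics/w2.png

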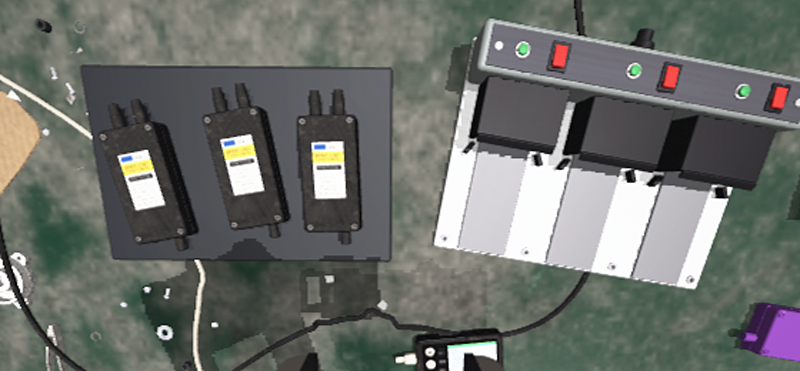

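The picture shows the dock with beds at (490,205), (580,215) and (665,235), and the controllers at (147,180), (245,165) and (329,175), all in the 800-wide view. The three black cases with white and yellow labels on the pad are the targets. Next I'll fit them and overlay the result.

```bash
cat > fit.py <<'E'
from h import *
im=np.load("w2.npy");c=np.load("w2c.npz");K=c["K"];E=c["E"]
import h
h.camera_info=lambda n:dict(camera_matrix=K,extrinsics=E)
hsv=cv2.cvtColor(im,cv2.COLOR_RGB2HSV)
big=cv2.resize(im,None,fx=4,fy=4,interpolation=cv2.INTER_CUBIC)
def poly(pts,col): cv2.polylines(big,[np.int32([4*proj("w",p)+1.5 for p in pts])],True,col,1,cv2.LINE_AA)
m=(im.min(2)>150)|((hsv[:,:,1]>120)&(hsv[:,:,2]>130));m[:,:75]=0;m[:70]=0;m[160:]=0;m[:,250:]=0
n,l,st,ce=cv2.connectedComponentsWithStats(m.astype(np.uint8))
for i in range(1,n):
    if st[i,4]<150: continue
    px=np.argwhere(l==i)[:,::-1].astype(float)
    W=np.array([ray("w",p,.036)[:2] for p in px]).astype(np.float32)
    cen,wh,a=cv2.minAreaRect(W*1000);bp=cv2.boxPoints((cen,wh,a))
    e=[bp[1]-bp[0],bp[2]-bp[1]];e=max(e,key=np.linalg.norm);e=e*np.sign(e[0]);yaw=np.arctan2(e[1],e[0])
    cx,cy=np.array(cen)/1000;print("ctrl",st[i],np.round(cen,1),np.round(wh,1),round(yaw,4))
    R=np.array([[np.cos(yaw),-np.sin(yaw)],[np.sin(yaw),np.cos(yaw)]])
    for z,col in((.036,(0,255,255)),):
        poly([(*(R@[x,y]+[cx,cy]),z) for x,y in((.049,.025),(.049,-.025),(-.049,-.025),(-.049,.025))],col)
import sys
bx,by,yw=map(float,sys.argv[1:4])   # bay_2 point
R=np.array([[np.cos(yw),-np.sin(yw)],[np.sin(yw),np.cos(yw)]])
for k in(-1,0,1):
    poly([(*(R@[x,y+.086*k]+[bx,by]),.014) for x,y in((0,.023),(0,-.023),(-.116,-.023),(-.116,.023))],(255,0,0))
save(sys.argv[4],cv2.resize(big[40*4:225*4,60*4:530*4][:, :],(800,int(800*185/470)),interpolation=cv2.INTER_AREA))
save(sys.argv[4]+"d",big[75*4:215*4,300*4:500*4])
E
python3 fit.py 0.532 0.004 -0.128 f1
```

```text
ctrl [154  94  31  43 823] [509.1 316. ] [46.3 27.1] 0.1626
ctrl [218  99  24  40 808] [505.4 242.6] [46.  26.9] 0.0343
ctrl [ 82 105  33  42 804] [496.3 404. ] [46.4 27.2] 0.1851
```

View pics/f1d.png

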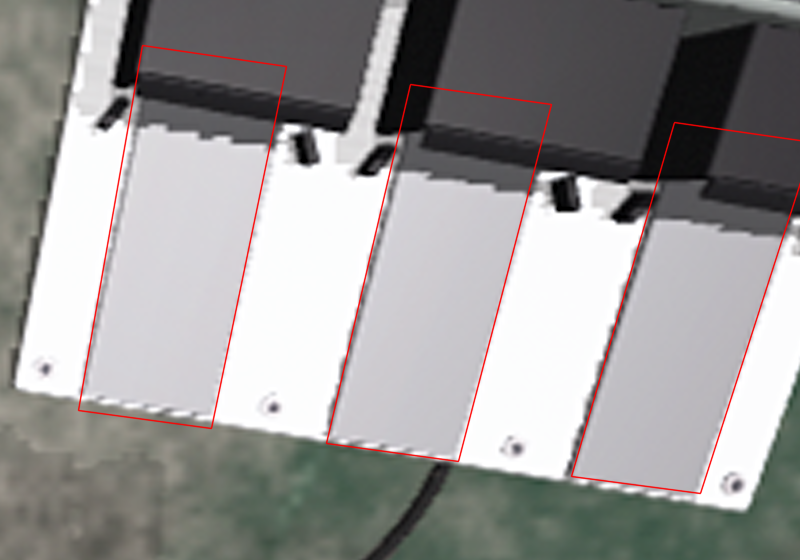

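View pics/f1.png

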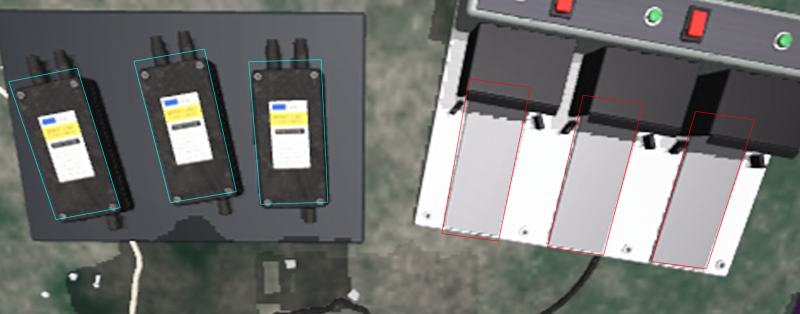

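```bash
cat > opt.py <<'E'
import sys;sys.argv=["",".5345",".004","-.135","f2"]
exec(open("fit.py").read().split("import sys")[0])
from scipy.ndimage import map_coordinates
from scipy.optimize import minimize
g=im.mean(2)
def score(p):
    bx,by,yw=p;R=np.array([[np.cos(yw),-np.sin(yw)],[np.sin(yw),np.cos(yw)]]);s=0
    P=lambda x,y:proj("w",(*(R@[x,y]+[bx,by]),.014))
    v=lambda pts:np.minimum(map_coordinates(g,np.array(pts)[:,::-1].T,order=1),255).mean()
    xs=np.linspace(-.108,-.045,25)
    for k in(-1,0,1):
        for sg in(1,-1):
            s+=v([P(x,.086*k+sg*.0265) for x in xs])-v([P(x,.086*k+sg*.0205) for x in xs])
    return -s
best=min((minimize(score,[.5345,y,w],method="Nelder-Mead",options=dict(initial_simplex=[[.5345,y,w],[.5346,y,w+.01],[.5345,y+.002,w]][:0] or None)) for y in(.002,.005) for w in(-.12,-.15)),key=lambda r:r.fun)
print(best.x,best.fun)
for y in(.0,.002,.004,.006,.008): print(y,[round(score([.5345,y,w])) for w in(-.11,-.12,-.13,-.14,-.15,-.16,-.17)])
E
python3 opt.py
```

```text
ctrl [154  94  31  43 823] [509.1 316. ] [46.3 27.1] 0.1626
ctrl [218  99  24  40 808] [505.4 242.6] [46.  26.9] 0.0343
ctrl [ 82 105  33  42 804] [496.3 404. ] [46.4 27.2] 0.1851
[ 0.53574503  0.00280199 -0.16218963] -468.9462495588259
0.0 [89, 119, 101, -15, -169, -267, -300]
0.002 [8, -97, -215, -282, -322, -387, -454]
0.004 [-241, -310, -363, -427, -464, -397, -236]
0.006 [-395, -425, -409, -301, -143, -35, 1]
0.008 [-321, -217, -93, -15, 6, 7, 5]
```

Call:
{"name": "apply_moves", "arguments": {"targets": [[-21.3,-7.7,18,0,0,-0.182,-0.4],[-21.3,-7.7,18,0,0,-0.182,-0.4],[-21.3,-7.7,18,0,0,-0.182,-0.4],[-21.3,-7.7,18,0,0,-0.182,-0.4],[-21.3,-7.7,18,0,0,-0.182,-0.4],[-21.3,-7.7,18,0,0,-0.182,-0.4],[-21.3,-7.7,18,0,0,-0.182,-0.4],[-21.3,-7.7,18,0,0,-0.182,-0.4],[-21.3,-7.7,18,0,0,-0.182,-0.4],[-21.3,-7.7,18,0,0,-0.182,-0.4]]}}

```text
time: 4.42
ee_pos: [0.4954, 0.4047, 0.0849]
ee_rot: [[0.186, -0.983, -0.0], [-0.983, -0.186, -0.001], [0.0, 0.0, -1.0]]
wrist_force: [0.5, 0.2, 0.3]
finger_gap: 0.7
```

```bash
cat > q.py <<'E'
# q.py x y z yaw : tool-frame shift (cm) and turn from the measured pose to target
import sys;from h import *
s=manip.read_state();R=np.array(s["ee_rot"]);p=np.array(s["ee_pos"])
x,y,z,t=map(float,sys.argv[1:5]);cur=np.arctan2(R[0,0],-R[1,0])
print("t",round(s["time"],2),"pos",np.round(p,4),"yaw",round(cur,4),"shift cm",np.round(R.T@(np.array([x,y,z])-p)*100,2),"turn",round(cur-t,4),"tilt",np.round(R[:2,2],4),"F",np.round(s["wrist_force"],2),"gap",round(s["finger_gap"]*92,1))
E
python3 q.py .4963 .404 .013 .185; python3 - <<'E'
from h import *
im=snapshot("wrist");save("w3",im)
E
```

```text
t 4.42 pos [0.4954 0.4047 0.0849] yaw 0.1869 shift cm [ 0.08 -0.08  7.19] turn 0.0019 tilt [-0.0003 -0.0005] F [0.54 0.16 0.35] gap 64.4
```

View pics/w3.png

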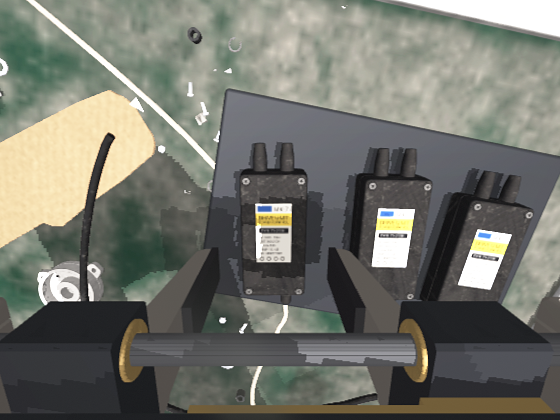

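The fingers (215 and 335) straddle controller A (273), centred, with both neighbours clear. Next: descend, grip and lift.

Call:
{"name": "apply_moves", "arguments": {"targets": [[0.1,-0.1,3,0,0,0,-0.4],[0.1,-0.1,5.5,0,0,0,-0.4],[0.1,-0.1,6.8,0,0,0,-0.4],[0.1,-0.1,7.1,0,0,0,-0.4],[0.1,-0.1,7.1,0,0,0,1],[0.1,-0.1,7.1,0,0,0,1],[0.1,-0.1,7.1,0,0,0,1],[0.1,-0.1,7.1,0,0,0,1],[0.1,-0.1,7.1,0,0,0,1]], "grip_force": 30}}

```text
time: 5.22
ee_pos: [0.4976, 0.405, 0.0154]
ee_rot: [[0.186, -0.983, 0.002], [-0.983, -0.186, 0.001], [-0.001, -0.002, -1.0]]
wrist_force: [-1.4, -1.6, 6.5]
finger_gap: 0.541
```

Call:
{"name": "apply_moves", "arguments": {"targets": [[0,0,-0.5,0,0,0,1],[0,0,-2,0,0,0,1],[0,0,-5,0,0,0,1],[0,0,-8,0,0,0,1],[0,0,-10,0,0,0,1],[0,0,-10,0,0,0,1],[0,0,-10,0,0,0,1],[0,0,-10,0,0,0,1],[0,0,-10,0,0,0,1]]}}

```text
time: 5.97
ee_pos: [0.4958, 0.4038, 0.1121]
ee_rot: [[0.186, -0.983, -0.002], [-0.983, -0.186, -0.002], [0.001, 0.002, -1.0]]
wrist_force: [-0.1, 0.2, -1.7]
finger_gap: 0.541
```

```bash
cat > wt.py <<'E'
from h import *
r=[]
for i in range(4):
    snapshot("top"); s=manip.read_state(); r.append(s["wrist_force"])
r=np.array(r);print(np.round(r[:,2],2),"grams from -Fz+0.33 bias:",round((0.33-r[:,2].mean())/9.81*1000),"gap",s["finger_gap"]*92,s["time"])
E
python3 wt.py; python3 q.py .3 0 .2 -.155
```

```text
[-1.76 -1.88 -1.94 -0.66] grams from -Fz+0.33 bias: 193 gap 49.73004733237881 6.1667
t 6.17 pos [0.4962 0.4041 0.1125] yaw 0.1868 shift cm [36.08 26.8  -8.68] turn 0.3418 tilt [-0.0014 -0.0011] F [-0.54  0.16 -0.66] gap 49.7
```

```bash
sed -i 's/range(4)/range(10)/' wt.py; python3 wt.py
```

```text
[-0.66 -1.05 -1.01 -1.98 -1.6  -0.13 -1.53 -1.17 -1.37 -0.86] grams from -Fz+0.33 bias: 149 gap 49.840516950918904 6.6667
```

A reads about 150 g, so it is light and goes to the tray. I'll carry it over and look at the tray on the way.

Call:
{"name": "apply_moves", "arguments": {"targets": [[3,1,-3,0,0,0,1],[7,2,-8,0,0,0,1],[37,9,-8,0,0,0,1],[37,9,-8,0,0,0,1],[37,9,-8,0,0,0,1],[37,9,-8,0,0,0,1],[37,9,-8,0,0,0,1],[37,9,-8,0,0,0,1],[37,9,-8,0,0,0,1],[37,9,-8,0,0,0,1]]}}

```text
time: 7.5
ee_pos: [0.4764, 0.0217, 0.1941]
ee_rot: [[0.185, -0.983, 0.001], [-0.983, -0.185, -0.0], [0.001, -0.001, -1.0]]
wrist_force: [1.0, 0.5, -1.3]
finger_gap: 0.541
```

Call:
{"name": "apply_moves", "arguments": {"targets": [[29.5,8,-3,0,0,0.187,1],[29.5,8,-3,0,0,0.187,1],[29.5,8,-3,0,0,0.187,1],[29.5,8,-3,0,0,0.187,1],[29.5,8,-3,0,0,0.187,1],[29.5,8,-3,0,0,0.187,1],[29.5,8,-3,0,0,0.187,1],[29.5,8,-3,0,0,0.187,1],[29.5,8,-3,0,0,0.187,1],[29.5,8,-3,0,0,0.187,1]]}}

```text
time: 8.33
ee_pos: [0.4527, -0.281, 0.2235]
ee_rot: [[-0.002, -1.0, -0.0], [-1.0, 0.002, 0.0], [-0.0, 0.0, -1.0]]
wrist_force: [-0.2, 0.8, -2.2]
finger_gap: 0.54
```

```bash
python3 - <<'E'
from h import *
im=snapshot("wrist");np.save("w4.npy",im)
for r in landmark_of("wrist","tray"): print(r["conf"],np.round(r["uv"]),np.round(ray("wrist",r["uv"],0),4))
hsv=cv2.cvtColor(im,cv2.COLOR_RGB2HSV)
m=((hsv[:,:,1]>150)&((hsv[:,:,0]<8)|(hsv[:,:,0]>172))&(hsv[:,:,2]>60)).astype(np.uint8)
n,l,st,ce=cv2.connectedComponentsWithStats(m);i=1+st[1:,4].argmax();print(st[i])
c=max(cv2.findContours((l==i).astype(np.uint8),0,2)[0],key=cv2.contourArea)
a=cv2.approxPolyDP(c,6,True)[:,0];print([(p.tolist(),np.round(ray("wrist",p,.03)[:2],4).tolist(),np.round(ray("wrist",p,0)[:2],4).tolist()) for p in a])
save("w4",im)
E
python3 wt.py;python3 q.py .55 -.36 .1 0
```

```text
0.56 [335. 111.] [ 0.5479 -0.354   0.    ]
[  202     4   297   195 46343]
[([202, 5], [0.6477, -0.2079], [0.6574, -0.202]), ([204, 184], [0.4645, -0.1991], [0.459, -0.1923]), ([244, 186], [0.4622, -0.246], [0.4565, -0.2432]), ([245, 157], [0.4959, -0.248], [0.493, -0.2453]), ([260, 154], [0.4993, -0.2652], [0.4967, -0.264]), ([264, 187], [0.461, -0.2696], [0.4553, -0.2687]), ([282, 188], [0.4599, -0.2908], [0.454, -0.2917]), ([284, 157], [0.496, -0.2927], [0.4931, -0.2938]), ([299, 154], [0.4994, -0.3099], [0.4968, -0.3123]), ([302, 188], [0.4599, -0.3144], [0.4541, -0.3172]), ([459, 197], [0.4494, -0.5013], [0.4427, -0.5196]), ([498, 23], [0.6322, -0.5108], [0.6406, -0.5298])]
[-1.22 -2.41 -2.04 -0.25 -1.72 -1.56 -1.26 -1.19 -0.85 -1.23] grams from -Fz+0.33 bias: 174 gap 49.60853778214093 8.9333
t 8.93 pos [ 0.4532 -0.2803  0.2236] yaw 0.0002 shift cm [ 7.98 -9.68 12.36] turn 0.0002 tilt [ 0. -0.] F [-0.53  0.26 -1.23] gap 49.6
```

View pics/w4.png

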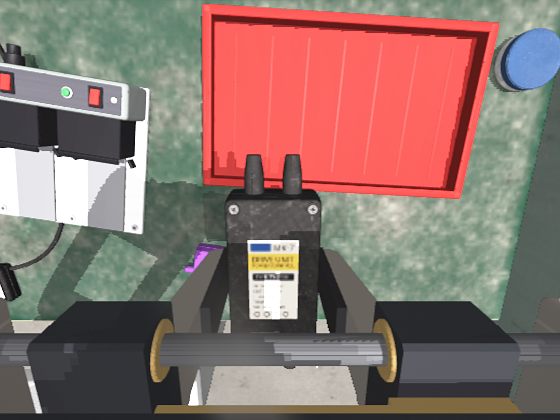

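The tray's four rim corners are (202,5), (498,23), (459,197) and (204,184). That gives a centre of (0.5485, -0.3548) and yaw -0.049, and sizes of 183 x 303 against 176 x 296, so it fits to 2-3%. A hangs level in the fingers. I'll place it in the +y slot.

Call:
{"name": "apply_moves", "arguments": {"targets": [[-1.2,-9.5,12.4,0,0,0.049,1],[-1.2,-9.5,12.4,0,0,0.049,1],[-1.2,-9.5,12.4,0,0,0.049,1],[-1.2,-9.5,12.4,0,0,0.049,1],[-1.2,-9.5,12.4,0,0,0.049,1],[-1.2,-9.5,12.4,0,0,0.049,1],[-1.2,-9.5,12.4,0,0,0.049,1],[-1.2,-9.5,12.4,0,0,0.049,1]]}}

```text
time: 9.6
ee_pos: [0.5481, -0.2691, 0.1011]
ee_rot: [[-0.05, -0.999, 0.002], [-0.999, 0.05, -0.001], [0.001, -0.002, -1.0]]
wrist_force: [-0.8, -0.2, -1.5]
finger_gap: 0.541
```

Call:
{"name": "apply_moves", "arguments": {"targets": [[0,0,3,0,0,0,1],[0,0,5.5,0,0,0,1],[0,0,7,0,0,0,1],[0,0,7.6,0,0,0,1],[0,0,7.6,0,0,0,1],[0,0,7.6,0,0,0,1]]}}

```text
time: 10.1
ee_pos: [0.5486, -0.2691, 0.025]
ee_rot: [[-0.05, -0.999, 0.002], [-0.999, 0.05, -0.001], [0.001, -0.002, -1.0]]
wrist_force: [0.6, 0.8, -2.2]
finger_gap: 0.541
```

```bash
python3 q.py .5487 -.2687 .0165 -.049
```

```text
t 10.1 pos [ 0.5486 -0.2691  0.025 ] yaw -0.0496 shift cm [-0.04 -0.01  0.85] turn -0.0006 tilt [ 0.0015 -0.0008] F [ 0.58  0.84 -2.2 ] gap 49.8
```

Call:
{"name": "apply_moves", "arguments": {"targets": [[0,0,0.4,0,0,0,1],[0,0,0.7,0,0,0,1],[0,0,0.9,0,0,0,1],[0,0,0.9,0,0,0,1],[0,0,0.9,0,0,0,-0.3],[0,0,0.9,0,0,0,-0.3],[0,0,0.9,0,0,0,-0.3],[0,0,-1,0,0,0,-0.3],[0,0,-5,0,0,0,-0.3],[0,0,-9,0,0,0,-0.3]]}}

```text
time: 10.93
ee_pos: [0.5468, -0.2678, 0.1132]
ee_rot: [[-0.049, -0.999, -0.003], [-0.999, 0.049, 0.002], [-0.002, 0.004, -1.0]]
wrist_force: [1.7, -0.4, -0.3]
finger_gap: 0.651
```

```bash
python3 q.py .5091 .316 .10 .163; python3 - <<'E'
from h import *
im=snapshot("wrist");save("w5",im)
for r in landmark_of("wrist","controller_1"): print(round(r["conf"],2),np.round(r["uv"]),np.round(ray("wrist",r["uv"],.01),4))
E
python3 wt.py
```

```text
t 10.93 pos [ 0.5468 -0.2678  0.1132] yaw -0.0492 shift cm [-58.13   6.63   1.43] turn -0.2122 tilt [-0.0035  0.0017] F [ 1.66 -0.44 -0.34] gap 59.9
0.84 [272. 215.] [ 0.5511 -0.2708  0.01  ]
0.83 [246. 384.] [ 0.361  -0.2336  0.01  ]
[-0.11 -0.72 -0.12 -0.43 -0.79 -0.65  0.1   0.41  0.2   0.16] grams from -Fz+0.33 bias: 54 gap 59.82378540676415 11.5333
```

Call:
{"name": "apply_moves", "arguments": {"targets": [[-3,0,-3,0,0,0,-0.3],[-35,4,-3,0,0,0,-0.3],[-35,4,-3,0,0,0,-0.3],[-35,4,-3,0,0,0,-0.3],[-35,4,-3,0,0,0,-0.3],[-35,4,-3,0,0,0,-0.3],[-35,4,-3,0,0,0,-0.3],[-35,4,-3,0,0,0,-0.3],[-35,4,-3,0,0,0,-0.3],[-35,4,-3,0,0,0,-0.3]]}}

```text
time: 12.37
ee_pos: [0.5248, 0.0878, 0.1434]
ee_rot: [[-0.046, -0.999, -0.0], [-0.999, 0.046, 0.001], [-0.001, 0.0, -1.0]]
wrist_force: [0.3, -0.0, 0.7]
finger_gap: 0.652
```

Call:
{"name": "apply_moves", "arguments": {"targets": [[-23.3,2.6,4.4,0,0,-0.212,-0.3],[-23.3,2.6,4.4,0,0,-0.212,-0.3],[-23.3,2.6,4.4,0,0,-0.212,-0.3],[-23.3,2.6,4.4,0,0,-0.212,-0.3],[-23.3,2.6,4.4,0,0,-0.212,-0.3],[-23.3,2.6,4.4,0,0,-0.212,-0.3],[-23.3,2.6,4.4,0,0,-0.212,-0.3],[-23.3,2.6,4.4,0,0,-0.212,-0.3],[-23.3,2.6,4.4,0,0,-0.212,-0.3]]}}

```text
time: 13.12
ee_pos: [0.5107, 0.3162, 0.0992]
ee_rot: [[0.162, -0.987, -0.001], [-0.987, -0.162, -0.001], [0.001, 0.001, -1.0]]
wrist_force: [0.3, -0.3, 0.6]
finger_gap: 0.649
```

```bash
python3 q.py .5091 .318 .016 .163; python3 - <<'E'
from h import *
im=snapshot("wrist")
for r in landmark_of("wrist","controller_1"): print(round(r["conf"],2),np.round(r["uv"]),np.round(ray("wrist",r["uv"],.01),4))
E
```

```text
t 13.12 pos [0.5107 0.3162 0.0992] yaw 0.1632 shift cm [-0.21  0.12  8.32] turn 0.0002 tilt [-0.0008 -0.0009] F [ 0.29 -0.25  0.63] gap 59.7
0.9 [274. 220.] [0.5106 0.3139 0.01  ]
0.79 [352. 236.] [0.5072 0.2434 0.01  ]
```

Call:
{"name": "apply_moves", "arguments": {"targets": [[-0.15,0.1,3,0,0,0,-0.3],[-0.15,0.1,6,0,0,0,-0.3],[-0.15,0.1,7.8,0,0,0,-0.3],[-0.15,0.1,8.3,0,0,0,-0.3],[-0.15,0.1,8.3,0,0,0,1],[-0.15,0.1,8.3,0,0,0,1],[-0.15,0.1,8.3,0,0,0,1],[-0.15,0.1,8.3,0,0,0,1]]}}

```text
time: 13.88
ee_pos: [0.5106, 0.3187, 0.018]
ee_rot: [[0.162, -0.987, 0.002], [-0.987, -0.162, 0.001], [-0.001, -0.002, -1.0]]
wrist_force: [0.4, -0.4, -1.2]
finger_gap: 0.538
```

Call:
{"name": "apply_moves", "arguments": {"targets": [[0,0,-0.5,0,0,0,1],[0,0,-2,0,0,0,1],[0,0,-5,0,0,0,1],[0,0,-8,0,0,0,1],[0,0,-11,0,0,0,1],[0,0,-13,0,0,0,1],[0,0,-13,0,0,0,1],[0,0,-13,0,0,0,1]]}}

```text
time: 14.55
ee_pos: [0.5104, 0.3189, 0.1485]
ee_rot: [[0.162, -0.987, 0.003], [-0.987, -0.162, 0.002], [-0.001, -0.003, -1.0]]
wrist_force: [-0.0, 0.3, -1.0]
finger_gap: 0.541
```

```bash
python3 wt.py; python3 q.py .3777 .0278 .10 -.155
```

```text
[-0.5  -1.3  -0.88 -0.99 -1.98 -0.83 -1.05 -0.73  0.14 -1.09] grams from -Fz+0.33 bias: 127 gap 49.71887057678859 15.05
t 15.05 pos [0.5094 0.3182 0.146 ] yaw 0.1628 shift cm [26.52 17.7   4.63] turn 0.3178 tilt [-0.0007 -0.0004] F [ 0.99  0.06 -1.09] gap 49.7
```

B reads about 110-130 g, so it is light as well. It goes to the tray's middle slot.

Call:
{"name": "apply_moves", "arguments": {"targets": [[3,0,-2,0,0,0,1],[37,3.5,-2,0,0,0,1],[37,3.5,-2,0,0,0,1],[37,3.5,-2,0,0,0,1],[37,3.5,-2,0,0,0,1],[37,3.5,-2,0,0,0,1],[37,3.5,-2,0,0,0,1],[37,3.5,-2,0,0,0,1],[37,3.5,-2,0,0,0,1],[37,3.5,-2,0,0,0,1]]}}

```text
time: 15.88
ee_pos: [0.5353, -0.0575, 0.1667]
ee_rot: [[0.159, -0.987, 0.001], [-0.987, -0.159, -0.002], [0.002, -0.0, -1.0]]
wrist_force: [0.1, -0.8, -1.1]
finger_gap: 0.544
```

Call:
{"name": "apply_moves", "arguments": {"targets": [[30,3.9,6.6,0,0,0.212,1],[30,3.9,6.6,0,0,0.212,1],[30,3.9,6.6,0,0,0.212,1],[30,3.9,6.6,0,0,0.212,1],[30,3.9,6.6,0,0,0.212,1],[30,3.9,6.6,0,0,0.212,1],[30,3.9,6.6,0,0,0.212,1],[30,3.9,6.6,0,0,0.212,1],[30,3.9,6.6,0,0,0.212,1],[30,3.9,6.6,0,0,0.212,1]]}}

```text
time: 16.72
ee_pos: [0.5448, -0.3548, 0.0998]
ee_rot: [[-0.051, -0.999, -0.001], [-0.999, 0.051, 0.001], [-0.001, 0.001, -1.0]]
wrist_force: [0.0, -0.5, -2.0]
finger_gap: 0.538
```

```bash
python3 q.py .5445 -.3546 .0185 -.049
```

```text
t 16.72 pos [ 0.5448 -0.3548  0.0998] yaw -0.051 shift cm [-0.01  0.02  8.13] turn -0.002 tilt [-0.001   0.0011] F [ 0.03 -0.46 -2.01] gap 49.5
```

Call:
{"name": "apply_moves", "arguments": {"targets": [[0,0,3,0,0,0,1],[0,0,5.5,0,0,0,1],[0,0,7,0,0,0,1],[0,0,7.5,0,0,0,1],[0,0,7.8,0,0,0,1],[0,0,8.1,0,0,0,1],[0,0,8.1,0,0,0,1]]}}

```text
time: 17.3
ee_pos: [0.5459, -0.3544, 0.0203]
ee_rot: [[-0.048, -0.999, 0.001], [-0.999, 0.048, -0.0], [0.0, -0.001, -1.0]]
wrist_force: [-0.3, 1.1, -0.6]
finger_gap: 0.536
```

Call:
{"name": "apply_moves", "arguments": {"targets": [[0,0,0,0,0,0,-0.3],[0,0,0,0,0,0,-0.3],[0,0,0,0,0,0,-0.3],[0,0,-2,0,0,0,-0.3],[0,0,-6,0,0,0,-0.3],[0,0,-10,0,0,0,-0.3],[0,0,-12,0,0,0,-0.3],[0,0,-12,0,0,0,-0.3]]}}

```text
time: 17.97
ee_pos: [0.5481, -0.3568, 0.1459]
ee_rot: [[-0.049, -0.999, 0.008], [-0.999, 0.049, -0.005], [0.005, -0.008, -1.0]]
wrist_force: [0.7, -0.5, -0.3]
finger_gap: 0.649
```

```bash
python3 q.py .5054 .2426 .10 .034;python3 - <<'E'
from h import *
im=snapshot("wrist")
for r in landmark_of("wrist","controller_1"): print(round(r["conf"],2),np.round(r["uv"]),np.round(ray("wrist",r["uv"],.01),4))
E
```

```text
t 17.97 pos [ 0.5481 -0.3568  0.1459] yaw -0.0495 shift cm [-59.68   7.27   4.25] turn -0.0835 tilt [ 0.0079 -0.0051] F [ 0.75 -0.51 -0.28] gap 59.7
0.7 [174. 372.] [ 0.3527 -0.2317  0.01  ]
0.68 [185. 214.] [ 0.5431 -0.2683  0.01  ]
0.59 [270. 209.] [ 0.5441 -0.3534  0.01  ]
```

Both are in the tray, 85 mm apart. Now for C.

Call:
{"name": "apply_moves", "arguments": {"targets": [[-36,4.3,-1,0,0,0,-0.3],[-36,4.3,-1,0,0,0,-0.3],[-36,4.3,-1,0,0,0,-0.3],[-36,4.3,-1,0,0,0,-0.3],[-36,4.3,-1,0,0,0,-0.3],[-36,4.3,-1,0,0,0,-0.3],[-36,4.3,-1,0,0,0,-0.3],[-36,4.3,-1,0,0,0,-0.3],[-36,4.3,-1,0,0,0,-0.3],[-36,4.3,-1,0,0,0,-0.3]]}}

```text
time: 18.9
ee_pos: [0.5182, 0.0113, 0.1482]
ee_rot: [[-0.046, -0.999, -0.003], [-0.999, 0.046, 0.001], [-0.001, 0.003, -1.0]]
wrist_force: [0.3, -0.1, -0.0]
finger_gap: 0.651
```

Call:
{"name": "apply_moves", "arguments": {"targets": [[-23.7,3,5.2,0,0,-0.083,-0.3],[-23.7,3,5.2,0,0,-0.083,-0.3],[-23.7,3,5.2,0,0,-0.083,-0.3],[-23.7,3,5.2,0,0,-0.083,-0.3],[-23.7,3,5.2,0,0,-0.083,-0.3],[-23.7,3,5.2,0,0,-0.083,-0.3],[-23.7,3,5.2,0,0,-0.083,-0.3],[-23.7,3,5.2,0,0,-0.083,-0.3],[-23.7,3,5.2,0,0,-0.083,-0.3]]}}

```text
time: 19.65
ee_pos: [0.501, 0.2441, 0.0965]
ee_rot: [[0.034, -0.999, -0.002], [-0.999, -0.034, -0.001], [0.001, 0.002, -1.0]]
wrist_force: [-0.6, -0.6, 1.4]
finger_gap: 0.65
```

```bash
python3 q.py .5054 .2426 .018 .034; python3 - <<'E'
from h import *
im=snapshot("wrist")
for r in landmark_of("wrist","controller_1"): print(round(r["conf"],2),np.round(r["uv"]),np.round(ray("wrist",r["uv"],.01),4))
E
```

```text
t 19.65 pos [0.501  0.2441 0.0965] yaw 0.0344 shift cm [ 0.15 -0.45  7.85] turn 0.0004 tilt [-0.002  -0.0014] F [-0.58 -0.61  1.36] gap 59.8
0.78 [275. 217.] [0.5044 0.2414 0.01  ]
```

Call:
{"name": "apply_moves", "arguments": {"targets": [[0.2,-0.4,3,0,0,0,-0.3],[0.2,-0.4,6,0,0,0,-0.3],[0.2,-0.4,7.5,0,0,0,-0.3],[0.2,-0.4,7.9,0,0,0,-0.3],[0.2,-0.4,7.9,0,0,0,1],[0.2,-0.4,7.9,0,0,0,1],[0.2,-0.4,7.9,0,0,0,1],[0.2,-0.4,7.9,0,0,0,1]]}}

```text
time: 20.42
ee_pos: [0.5063, 0.2433, 0.0196]
ee_rot: [[0.034, -0.999, 0.001], [-0.999, -0.034, 0.001], [-0.001, -0.001, -1.0]]
wrist_force: [-0.0, 0.0, -3.6]
finger_gap: 0.544
```

Call:
{"name": "apply_moves", "arguments": {"targets": [[0,0,-0.5,0,0,0,1],[0,0,-2,0,0,0,1],[0,0,-5,0,0,0,1],[0,0,-8,0,0,0,1],[0,0,-11,0,0,0,1],[0,0,-13,0,0,0,1],[0,0,-13,0,0,0,1],[0,0,-13,0,0,0,1],[0,0,-13,0,0,0,1]]}}

```text
time: 21.17
ee_pos: [0.5048, 0.2428, 0.1476]
ee_rot: [[0.034, -0.999, -0.001], [-0.999, -0.034, -0.001], [0.001, 0.001, -1.0]]
wrist_force: [-0.9, -1.0, -4.5]
finger_gap: 0.538
```

```bash
python3 wt.py; python3 q.py .3777 .0278 .10 -.155
```

```text
[-4.   -3.95 -3.91 -3.37 -3.31 -3.83 -3.14 -4.82 -3.56 -3.21] grams from -Fz+0.33 bias: 412 gap 49.69193586499443 21.6667
t 21.67 pos [0.5056 0.2432 0.1483] yaw 0.0338 shift cm [21.09 13.51  4.84] turn 0.1888 tilt [-0.0004 -0.0002] F [-0.16 -0.46 -3.21] gap 49.7
```

C reads about 370-400 g, so it is heavy and goes to the dock. I'm taking it to hover over the middle bay with its face about 46 mm short.

Call:
{"name": "apply_moves", "arguments": {"targets": [[22.3,7.1,4.8,0,0,0.189,1],[22.3,7.1,4.8,0,0,0.189,1],[22.3,7.1,4.8,0,0,0.189,1],[22.3,7.1,4.8,0,0,0.189,1],[22.3,7.1,4.8,0,0,0.189,1],[22.3,7.1,4.8,0,0,0.189,1],[22.3,7.1,4.8,0,0,0.189,1],[22.3,7.1,4.8,0,0,0.189,1],[22.3,7.1,4.8,0,0,0.189,1]]}}

```text
time: 22.42
ee_pos: [0.4431, 0.0181, 0.101]
ee_rot: [[-0.156, -0.988, 0.001], [-0.988, 0.156, 0.0], [-0.001, -0.001, -1.0]]
wrist_force: [-0.2, 0.1, -3.9]
finger_gap: 0.54
```

Call:
{"name": "apply_moves", "arguments": {"targets": [[0,0,2,0,0,0,1],[0,0,4,0,0,0,1],[0,0,5,0,0,0,1],[0,0,5,0,0,0,1],[0,0,5,0,0,0,1]]}}

```text
time: 22.83
ee_pos: [0.4424, 0.0187, 0.0505]
ee_rot: [[-0.153, -0.988, -0.001], [-0.988, 0.153, 0.0], [0.0, 0.001, -1.0]]
wrist_force: [-0.4, 0.5, -3.9]
finger_gap: 0.542
```

```bash
python3 q.py .4421 .0178 .0245 -.155; python3 - <<'E'
from h import *
im=snapshot("wrist")
for q in("controller_1","bay_1"):
  for r in landmark_of("wrist",q): print(q,round(r["conf"],2),np.round(r["uv"]),np.round(ray("wrist",r["uv"],.014),4))
save("w6",cv2.resize(im[:330],(800,471),interpolation=cv2.INTER_CUBIC))
E
```

```text
t 22.83 pos [0.4424 0.0187 0.0505] yaw -0.154 shift cm [0.09 0.01 2.6 ] turn 0.001 tilt [-0.0009  0.    ] F [-0.45  0.46 -3.95] gap 49.8
controller_1 0.62 [272. 256.] [0.4315 0.0196 0.014 ]
```

View pics/w6.png

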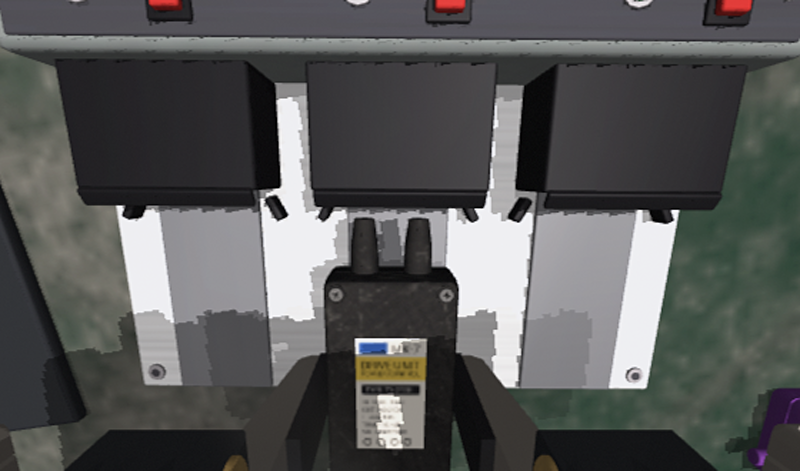

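Hovering over the middle bay, the controller's centre line is at column 391, while the bed midline runs from 396 (row 380) to 400 (row 215). So the dock lies about 3 mm to the right, with roughly 0.015 rad more yaw. I'll correct for that and lower it.

Call:
{"name": "apply_moves", "arguments": {"targets": [[0.3,0,0,0,0,0.015,1],[0.3,0,1,0,0,0.015,1],[0.3,0,1.8,0,0,0.015,1],[0.3,0,2.2,0,0,0.015,1],[0.3,0,2.4,0,0,0.015,1],[0.3,0,2.5,0,0,0.015,1],[0.3,0,2.6,0,0,0.015,1],[0.3,0,2.6,0,0,0.015,1]]}}

```text
time: 23.65
ee_pos: [0.4418, 0.015, 0.0244]
ee_rot: [[-0.169, -0.986, -0.0], [-0.986, 0.169, -0.0], [0.0, 0.0, -1.0]]
wrist_force: [0.5, 0.7, -4.0]
finger_gap: 0.541
```

```bash
python3 q.py .535 .0003 .0236 -.17; python3 - <<'E'
from h import *
im=snapshot("wrist")
save("w7",cv2.resize(im[:330],(800,471),interpolation=cv2.INTER_CUBIC))
E
python3 wt.py
```

```text
t 23.65 pos [0.4418 0.015  0.0244] yaw -0.1701 shift cm [-0.13 -9.44  0.08] turn -0.0001 tilt [-0.0002 -0.    ] F [ 0.48  0.69 -4.04] gap 49.8
[-4.03 -3.38 -4.62 -3.54 -4.   -3.86 -4.5  -3.72 -3.48 -3.7 ] grams from -Fz+0.33 bias: 430 gap 49.66046468236505 24.2
```

View pics/w7.png

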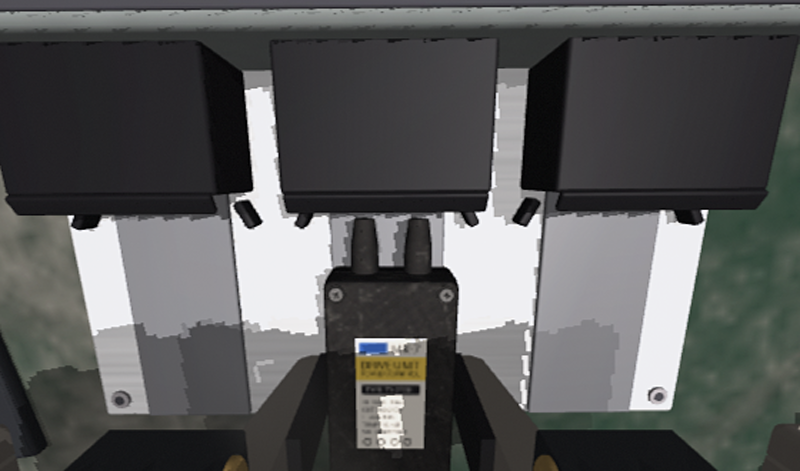

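Now the bed midline is at 387-389 against the case's 391, about 1 mm to the left, and the yaw matches. A small correction, then I'll slide in gently.

Call:
{"name": "apply_moves", "arguments": {"targets": [[-0.1,0,0.05,0,0,0,1],[-0.1,-0.5,0.05,0,0,0,1],[-0.1,-1,0.05,0,0,0,1],[-0.1,-1.5,0.05,0,0,0,1],[-0.1,-2,0.05,0,0,0,1],[-0.1,-2.5,0.05,0,0,0,1],[-0.1,-3,0.05,0,0,0,1],[-0.1,-3.4,0.05,0,0,0,1],[-0.1,-3.7,0.05,0,0,0,1],[-0.1,-3.7,0.05,0,0,0,1]]}}

```text
time: 25.03
ee_pos: [0.4793, 0.0096, 0.0241]
ee_rot: [[-0.17, -0.986, 0.001], [-0.986, 0.17, 0.0], [-0.0, -0.001, -1.0]]
wrist_force: [-0.9, 0.0, -3.0]
finger_gap: 0.538
```

```bash
python3 q.py .535 .0003 .0236 -.17
```

```text
t 25.03 pos [0.4793 0.0096 0.0241] yaw -0.1704 shift cm [-0.03 -5.65  0.05] turn -0.0004 tilt [0.0006 0.    ] F [-0.95  0.01 -2.98] gap 49.5
```

Call:
{"name": "apply_moves", "arguments": {"targets": [[0,-0.1,0,0,0,0,1],[0,-0.2,0,0,0,0,1],[0,-0.3,0,0,0,0,1],[0,-0.4,0,0,0,0,1],[0,-0.5,0,0,0,0,1],[0,-0.5,0,0,0,0,1]]}}

```text
time: 25.53
ee_pos: [0.4836, 0.0088, 0.0242]
ee_rot: [[-0.169, -0.986, 0.0], [-0.986, 0.169, -0.0], [-0.0, -0.0, -1.0]]
wrist_force: [-0.3, -0.5, -4.0]
finger_gap: 0.542
```

Call:
{"name": "apply_moves", "arguments": {"targets": [[0,-0.05,0,0,0,0,1],[0,-0.1,0,0,0,0,1],[0,-0.15,0,0,0,0,1],[0,-0.2,0,0,0,0,1],[0,-0.2,0,0,0,0,1]]}}

```text
time: 25.95
ee_pos: [0.4855, 0.0085, 0.0241]
ee_rot: [[-0.169, -0.986, 0.0], [-0.986, 0.169, 0.0], [-0.0, -0.0, -1.0]]
wrist_force: [0.3, -0.2, -2.7]
finger_gap: 0.541
```

```bash
python3 q.py .535 .0003 .0236 -.17
```

```text
t 25.95 pos [0.4855 0.0085 0.0241] yaw -0.1702 shift cm [-0.03 -5.02  0.05] turn -0.0002 tilt [0.0001 0.    ] F [ 0.26 -0.19 -2.66] gap 49.7
```

Call:
{"name": "apply_moves", "arguments": {"targets": [[0,-0.05,0,0,0,0,1],[0,-0.1,0,0,0,0,1],[0,-0.15,0,0,0,0,1],[0,-0.15,0,0,0,0,1]]}}

```text
time: 26.28
ee_pos: [0.487, 0.0082, 0.0241]
ee_rot: [[-0.169, -0.986, 0.0], [-0.986, 0.169, 0.0], [-0.0, -0.0, -1.0]]
wrist_force: [-0.5, 0.1, -3.9]
finger_gap: 0.54
```

Call:
{"name": "apply_moves", "arguments": {"targets": [[0,-0.05,0,0,0,0,1],[0,-0.1,0,0,0,0,1],[0,-0.1,0,0,0,0,1]]}}

```text
time: 26.53
ee_pos: [0.488, 0.0081, 0.0241]
ee_rot: [[-0.169, -0.986, 0.0], [-0.986, 0.169, -0.0], [-0.0, -0.0, -1.0]]
wrist_force: [-0.8, 0.2, -4.2]
finger_gap: 0.54
```

```bash
python3 q.py .535 .0003 .0236 -.17
```

```text
t 26.53 pos [0.488  0.0081 0.0241] yaw -0.1702 shift cm [-0.03 -4.77  0.05] turn -0.0002 tilt [ 0.0001 -0.    ] F [-0.8   0.15 -4.24] gap 49.7
```

Call:
{"name": "apply_moves", "arguments": {"targets": [[0,-0.05,0,0,0,0,1],[0,-0.1,0,0,0,0,1],[0,-0.1,0,0,0,0,1]]}}

```text
time: 26.78
ee_pos: [0.4884, 0.0079, 0.024]
ee_rot: [[-0.169, -0.986, -0.001], [-0.986, 0.169, 0.0], [0.0, 0.001, -1.0]]
wrist_force: [-1.0, 0.9, -3.4]
finger_gap: 0.539
```

Call:
{"name": "apply_moves", "arguments": {"targets": [[0,-0.05,0,0,0,0,1],[0,-0.1,0,0,0,0,1],[0,-0.1,0,0,0,0,1]]}}

```text
time: 27.03
ee_pos: [0.4885, 0.0078, 0.0238]
ee_rot: [[-0.169, -0.986, -0.003], [-0.986, 0.169, 0.0], [0.0, 0.003, -1.0]]
wrist_force: [-4.8, 0.9, -1.7]
finger_gap: 0.541
```

```bash
python3 q.py .535 .0003 .0236 -.17
```

```text
t 27.03 pos [0.4885 0.0078 0.0238] yaw -0.1701 shift cm [-0.04 -4.72  0.01] turn -0.0001 tilt [-0.0025  0.0001] F [-4.84  0.91 -1.73] gap 49.8
```

It met the stop where expected (-4.8 N, motion stalled). Release and rise, then check.

Call:
{"name": "apply_moves", "arguments": {"targets": [[0,0,0.03,0,0,0,1],[0,0,0.03,0,0,0,-0.25],[0,0,0.03,0,0,0,-0.25],[0,0,0.03,0,0,0,-0.25],[0,0.2,-1,0,0,0,-0.25],[0,1,-4,0,0,0,-0.25],[0,3,-8,0,0,0,-0.25],[0,5,-12,0,0,0,-0.25],[0,6,-12,0,0,0,-0.25],[0,6,-12,0,0,0,-0.25]]}}

```text
time: 27.87
ee_pos: [0.4303, 0.0182, 0.1471]
ee_rot: [[-0.169, -0.986, 0.004], [-0.986, 0.169, 0.0], [-0.001, -0.004, -1.0]]
wrist_force: [0.4, -0.7, -0.3]
finger_gap: 0.622
```

```bash
python3 q.py .535 .0003 .0236 -.17; python3 - <<'E'
from h import *
im=snapshot("wrist")
for r in landmark_of("wrist","controller_1"): print(round(r["conf"],2),np.round(r["uv"]),np.round(ray("wrist",r["uv"],.014),4))
save("w8",cv2.resize(im[:330],(800,471),interpolation=cv2.INTER_CUBIC))
E
```

```text
t 27.87 pos [0.4303 0.0182 0.1471] yaw -0.17 shift cm [  0.   -10.56  12.39] turn -0.0 tilt [0.0045 0.0003] F [ 0.36 -0.65 -0.33] gap 57.2
0.78 [274. 150.] [0.4865 0.0067 0.014 ]
0.74 [511. 240.] [ 0.3561 -0.2177  0.014 ]
```

View pics/w8.png

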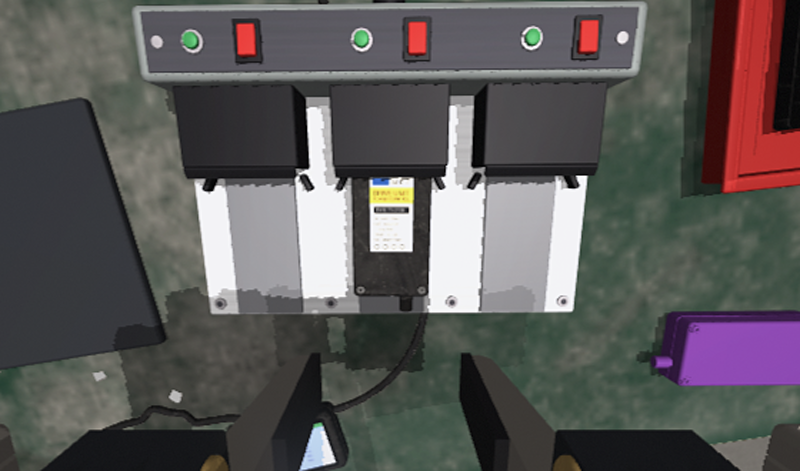

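```bash
python3 - <<'E'
from h import *
k=560/800
a=ray("wrist",(391*k,295*k),.04);ax=np.array([.9855,-.169])
for z in(.014,.004): b=ray("wrist",(391*k,313*k),z);print(z,"rear edge ahead of front edge mm (want 18):",(a-b)[:2]@ax*1000)
print(a,ray("wrist",(354*k,295*k),.04)-ray("wrist",(428*k,295*k),.04))
snapshot("top")
for r in landmark_of("top","controller_1"): print(round(r["conf"],2),np.round(r["uv"]),np.round(ray("top",r["uv"],.012),4))
E
```

```text
0.014 rear edge ahead of front edge mm (want 18): 19.661111688501816
0.004 rear edge ahead of front edge mm (want 18): 22.640025461777675
[0.43845906 0.01511209 0.04      ] [0.00785102 0.04629576 0.        ]
0.98 [352. 288.] [ 0.3408 -0.227   0.012 ]
0.77 [267. 238.] [0.4841 0.016  0.012 ]
0.72 [161. 231.] [0.507  0.3217 0.012 ]
0.61 [365. 214.] [ 0.5515 -0.2672  0.012 ]
```

```bash
python3 - <<'E'
from h import *
im=snapshot("top");save("fin",cv2.resize(im[130:310,100:480],(798,378),interpolation=cv2.INTER_CUBIC))
E
```

```text
(no output)
```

View pics/fin.png

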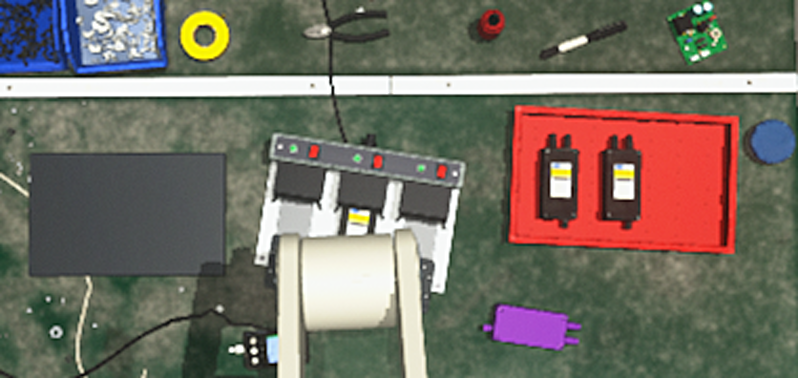

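The top view shows two controllers flat and side by side in the tray at (560,180) and (622,185), and one in the middle bay. The pad is empty, and the tape, cutters, glue and purple part show no movement. Handing in.

```bash
python3 -c "
from cell import manip;print(manip.close_job())"
```

```text
the job is handed in; nothing more can be done
None
```

I weighed all three controllers and placed each one. I handed the job in at about 28 s of the 72 s; no verdict is reported.

| Controller (start position on the pad) | Weight felt | Placed |
|---|---|---|
| Left | about 150 g | tray, +y slot |
| Middle | about 110–130 g | tray, middle slot |
| Right | about 370–400 g | dock, middle bay, two-socket end first, home against the stop |

**Dock:** the controller stalled against the stop at about 5 N. In the image its rear edge lies 19.7 mm ahead of the bed front, where home would be 18 mm. So it is within about 2 mm of home.

**Tray:** the two lie flat and about 85 mm apart. The last top view shows the pad empty, and the glue, tape, cutters and purple look-alike look unmoved.

**Checks that disagreed:**
- **Weight readings:** they were noisy, with about 0.5 N scatter and an uncertain zero. All three weights are still far from 250 g.
- **Final detector pass:** it reported a controller on the empty pad and missed the second one in the tray. The picture contradicts both.
- **Image-fitted dock pose:** it was about 3 mm and 0.015 rad off, and I corrected it before sliding in.

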